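# Lever the tight lid off a pail

### The arm

A 6-joint arm with a two-finger parallel gripper is mounted at the origin on the work surface. World frame = base frame: x ahead of the robot, y to its left, z up, the work surface at z = 0. Lengths are in m, angles in degrees, forces in N, time in s.
With the tool pointing down it reaches from about 0.275 to 0.85 m from the base axis. Payload 19 kg.
Tool frame: the origin (TCP) lies on the centre line of the jaws, within the pads' length; the fingertips stand 25 mm ahead of it and the grasp point (between the pads) lies 6 mm ahead of it; z points along the fingers, y is the line along which they close (so a half turn about z gives the same grasp; the last joint's range is limited). The gripper opens to 85 mm and grips with 20 to 120 N. Pads are 22 mm wide; open, the fingers measure 114 mm over their backs; the gripper's body (76 mm by 85 mm) begins 54 mm behind the grasp point. The pads swing forward as they close: fully open they stand 13 mm farther back than shut.
Start: joints at [-76.891, 8.623, 82.357, -0, 89.026, -7.678], TCP at [0.204, -0.538, 0.256] pointing down, gripper open.
Joint ranges: [-160.23, 160.23], [-39.13, 120.54], [6.94, 153.29], [-79.49, 259.48], [9.18, 160.14], [-161.06, 161.06]. Speed limits (degrees/s): [108.29, 108.29, 127.2, 172.46, 172.46, 172.46].

### API

Orientations are given as a 3x3 rotation matrix whose columns are the frame's x, y, z axes.
In Python, from bench import arm gives the robot as it stands.
- The arm moves only by the tool move_arm, never from a script. Its argument "deltas" is one flat list of numbers, 6 for each row, row after row: the shift along the tool's x, y, z in m, then the turn, a rotation vector about the tool's x, y, z in rad. A call has 1 to 20 rows; each row is the pose to reach, as a shift and turn from the pose commanded when the call began, along the tool's axes at that moment; what a row does not reach only later rows make up. A row lasts 1/8 s, in which the tool goes at most 62.5 mm and 10.7 degrees, less where a joint would pass 70% of its speed; a pose out of reach is approached as far as the arm can. A call with a gripper value outside its range is refused whole. "jaw" is the closure, from 0 (fully open) to 1 (shut), set as the call begins (left out, the last holds). The fingers move at their own pace and stop on an object; "grip_force" is the grip in N (left out, the last holds). Time passes only in rows, so rows that repeat a pose let the fingers close. It gives the time, the measured TCP pose, the force, the opening and the grip force at its end, in the units of the state.
- arm.get_state(): the state, without advancing time (a new reading comes with each control period).
- arm.snapshot(name): name is "scene" or "top"; returns the picture (400x640x3 uint8, blue, green, red); there is no depth.
- arm.calibration(name): a dict with "intrinsics" (3x3 intrinsics, pixels), "cam_to_world" (4x4, takes a point from camera to world coordinates). Camera axes: x right, y down, z forward; pixel columns grow to the right and rows downward; lengths in m; the calibration is good to about 2 mm. A picture is of the moment at which its call begins. calibration takes no time and is no camera call.
- arm.close_job(): hands the job in; it is judged then, once.
Trained networks look in the newest picture that a camera, given by its name, has taken for a name from the list of things; names that differ only in an ending like _2 or _b are one class to them, and where a whole thing is asked for, a point or a joint stands for the part that bears it (a point fixed in the world has none). Each returns a list of dicts, best first, with "confidence" (0 to 1); they miss things now and then, are a little off and sometimes report something else, mostly with a low value. They report only what shows in the picture. A call takes as long as a camera call. They do not tell look-alikes from the thing itself.
- arm.boxes_of(camera, query): "point" ([column, row] in pixels, amid what is visible of it).
- arm.trace(camera, query): "pixels" (400x640 bool, what is visible of it) and "point" ([column, row] in pixels, amid what is visible of it).
The state is a dict: "t": time; "joints": joint angles; "joint_velocities": joint speeds; "tau": joint torques, N m; "ee_pos": TCP position; "orientation": TCP orientation; "force": force on the tool from outside, world axes, zero at the start; "ft_torque": the same for the moment, N m; "gripper_width": finger opening in m; "finger_force": force on a finger pad.
Only numpy, scipy, OpenCV 4.12 (cv2) and the standard library are available. Lean on these libraries where they do the work, as an engineer would, in place of code of your own. Each camera call takes 0.05 s, during which the arm holds its last target. There are 200 camera calls.

### The job

Open the white pail with the green lid: take the orange-handled pry bar from the tray, slip its blade under the edge of the lid and lever until that side has popped up. Then lay the bar back flat in its own bay of the tray, lift the lid off and set it down gently, top side up, in the middle of the cardboard, never letting it touch the dusty bench. Leave everything else standing where it is.

Things in the scene. Friction and masses are not known exactly. Their poses are not given: they have to be found in the camera images.
- pail: White plastic pail with a tan label, full of wooden balls, heavy, stands fast. Origin: centre of its underside, z up. Body 121 mm across at the top. All round it runs a flange of radius 77 mm, 4 mm thick, top face 125 mm above the bench; above it a neck of outer radius 61 mm, mouth radius 57.5 mm, rises 16.5 mm more. Six small springy nubs inside the neck snap over the lid's bead.
- pail_rim (a point): Centre of the pail at the height of the flange's top face. With the lid on, a slot 6.5 mm high and 11 mm deep is open all round between the flange (radius 77 mm) and the lower edge of the lid's skirt (radius 72 mm); it ends at the neck (radius 61 mm). The flange's outer edge is the natural fulcrum for a blade in the slot.
- lid: Green push-on lid, radius 72 mm, 20 mm high, 80 g. Origin: centre of its underside, z up, 0.5 mm above the flange's top face when on. It stands on a foot of radius 56 mm; the skirt's lower edge is 6 mm above the origin. Any side can be levered, taking about 20 to 25 N at the edge; a side raised about 4 mm has snapped loose and stays up. The far side then still holds: pull up, about 10 N.
- lid_top (a point): Centre of the lid at the height of its rim's top (20 mm above its origin). The rim is a ring from radius 50 to 72 mm round a pan sunk 10 mm deep (pan floor 10 mm below this point), so it can be pinched from above across its 22 mm width, one finger in the pan, one outside.
- prybar: Flat pry bar, 175 mm long, 160 g: orange handle 95 mm long, 24 mm wide, 18 mm high, and a straight flat steel blade 80 mm long, 20 mm wide, 3 mm thick, at the handle's mid-height. Origin: mid-length, on the underside of the handle; x runs along the bar to the blade's tip, z up. Handle from x = -87.5 to +7.5 mm, blade from there to +87.5 mm.
- prybar_tip (a point): Middle of the blade's end edge, at mid-thickness (x = 87.5 mm, 9 mm above the handle's underside).
- prybar_grip (a point): Point inside the handle near the bar's balance point, x = -22 mm, 9 mm above the handle's underside.
- tray: Wooden tool tray, 260 mm (x) by 220 mm (y), 26 mm high, walls 5 mm, fixed. Origin: centre of its underside. A divider along x parts it into two bays; the pry bar's bay is the one on the tray's +y side, the brush lies in the other.
- tray_bay (a point): Centre of the floor of the pry bar's bay (5 mm above the bench): the bay is 250 mm along x and 102 mm along y inside.
- card: Square of brown cardboard, 200 by 200 by 4 mm, fixed flat on the bench. Origin: centre of its underside.
- brush: Flat paint brush, 200 mm, lying in the tray's other bay. A bystander.
- pail2: A like pail with a blue lid and blue label, 145 mm high. Stays shut where it is.
- drill: Red cordless drill standing on its battery, 200 mm high. A bystander.
- cone: Pine cone, 60 mm high. A bystander.
- bark: Rough piece of bark, about 190 by 75 by 24 mm. A bystander.
- cup: Clear plastic cup, 68 mm across, 90 mm high. A bystander.
- screwdriver: Yellow screwdriver, 190 mm. A bystander.
Mind the look-alikes: they are no part of the job. Several things have the shape of the prybar; the one meant has the colours described above.

How it is judged:
By the outcome, as a careful person would: the job done as asked, in the order asked, and still so for the second after the job is handed in, with the robot touching nothing.
It also fails if it takes over 72 s, if anything falls off the work surface, if the arm or the gripper's body presses on something with over 40 N, if the wrist force passes 120 N, or if a joint passes its speed limit or range.

## Working session

There is one attempt and no reset: what is moved stays moved. The work goes in short steps, Python scripts to look and compute and a tool call to move; the robot and the scene stay as the last step left them, time stands still between calls to the robot, and variables do not carry over. Pictures are saved under pics/ and viewed, at most 10 in all, crops included, and the job is handed in when it is done.

Besides the shell and the picture viewer there is one more tool, called after "Call:" as a command line: name --argument value ..., lists and objects as JSON in quotes. move_arm: Moves the arm, as the interface text tells. Its arguments: {"type":"object","properties":{"deltas":{"type":"array"},"jaw":{"type":"number"},"grip_force":{"type":"number"}},"required":["deltas"]}

```bash
ls; mkdir -p pics; python3 - <<'E'
from bench import arm
import cv2, numpy as np
for n in ("scene","top"):
    im=arm.snapshot(n); cv2.imwrite(f"pics/{n}0.png",im)
    c=arm.calibration(n); print(n,np.round(c["intrinsics"],1).tolist(),np.round(c["cam_to_world"],4).tolist())
    for q in ("prybar","lid","pail","tray","card","prybar_tip","prybar_grip","lid_top","tray_bay"):
        print(q,[(np.round(d["point"],1).tolist(),round(d["confidence"],2)) for d in arm.boxes_of(n,q)])
s=arm.get_state();print(s)
E
```

```text
pics
scene [[396.0, 0.0, 323.4], [0.0, 396.0, 206.3], [0.0, 0.0, 1.0]] [[-0.868, 0.293, -0.4009, 0.9415], [0.4961, 0.5465, -0.6748, 0.6668], [0.0213, -0.7846, -0.6197, 0.7842], [0.0, 0.0, 0.0, 1.0]]
prybar [([375.1, 227.2], 0.72), ([320.8, 185.3], 0.67), ([298.2, 145.9], 0.56)]
lid [([296.3, 211.0], 0.67)]
pail [([297.2, 242.6], 0.78), ([282.9, 314.7], 0.75)]
tray [([297.5, 186.3], 0.74), ([422.7, 351.4], 0.56)]
card [([420.4, 353.3], 0.81)]
prybar_tip [([378.8, 230.5], 0.95), ([294.7, 148.7], 0.68), ([320.0, 189.5], 0.45), ([345.4, 175.2], 0.39)]
prybar_grip [([377.2, 226.0], 0.96), ([297.3, 145.9], 0.78), ([319.5, 193.9], 0.5)]
lid_top [([293.4, 210.6], 0.83)]
tray_bay [([298.6, 184.5], 0.61), ([321.6, 186.8], 0.61)]
top [[498.3, 0.0, 315.3], [0.0, 498.3, 200.0], [0.0, 0.0, 1.0]] [[-0.0002, -0.9976, 0.0699, 0.4242], [-1.0, -0.0001, -0.0033, -0.076], [0.0033, -0.0699, -0.9975, 1.469], [0.0, 0.0, 0.0, 1.0]]
prybar [([373.1, 231.5], 0.93), ([474.7, 256.8], 0.71), ([293.0, 260.3], 0.69)]
lid [([310.4, 167.3], 0.85)]
pail [([218.1, 118.3], 0.68), ([318.9, 193.7], 0.65)]
tray [([387.6, 2
[... 433 characters left out ...]
90267396e+01, -7.67749331e+00]), 'joint_velocities': array([-0.02914667,  0.05164238, -0.07450232, -0.0547782 ,  0.0707629 ,
       -0.0060378 ]), 'tau': array([-4.50607813e-04, -7.12791181e+01, -5.71062112e+01, -3.66275690e-04,
        1.03998977e-03, -1.74938259e-05]), 'ee_pos': array([ 0.20403901, -0.53754015,  0.25624429]), 'orientation': array([[ 9.34909510e-01,  3.54886190e-01, -1.82745874e-05],
       [ 3.54886188e-01, -9.34909497e-01,  1.59467773e-04],
       [ 3.95078250e-05, -1.55573336e-04, -9.99999987e-01]]), 'force': array([0.21522673, 0.32244318, 0.30352072]), 'ft_torque': array([-0.02385073, -0.03950357,  0.04477319]), 'finger_force': 0.0, 'gripper_width': 0.08528756783946378}
```

View pics/top0.png

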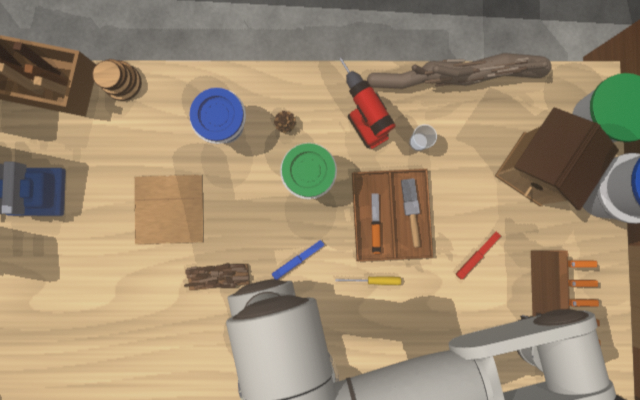

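View pics/scene0.png

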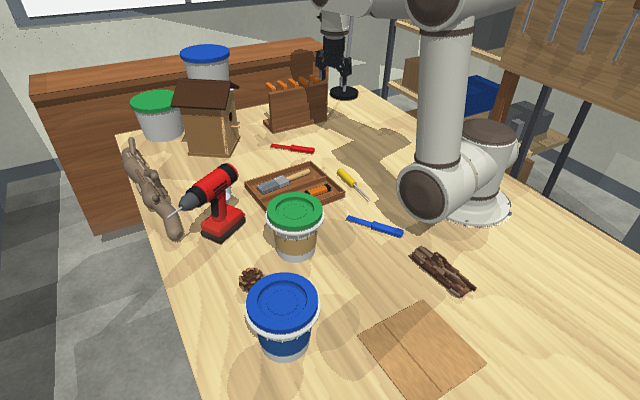

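The top view shows the green lid at (308,170), the prybar (orange handle) in the tray's left bay at (376,222) with its blade up, towards +x, the card at (169,209), and the tray at (393,214). Blue and red bars are decoys. In the scene view the lid is at (295,212), the tray behind it, and the card at (422,348).

```bash
cat > h.py <<'E'
from bench import arm
import cv2, numpy as np
from scipy.optimize import minimize
def proj(n,P):
    c=arm.calibration(n); T=np.linalg.inv(c["cam_to_world"]); P=np.atleast_2d(P)
    q=(P@T[:3,:3].T+T[:3,3])@np.array(c["intrinsics"]).T
    return q[:,:2]/q[:,2:]
def circ(r,z): 
    a=np.linspace(0,2*np.pi,60,endpoint=False); return np.c_[r*np.cos(a),r*np.sin(a),0*a+z]
def box(x0,x1,y0,y1,z0,z1): return np.array([[x,y,z] for x in(x0,x1) for y in(y0,y1) for z in(z0,z1)],float)
def place(M,p):
    c,s=np.cos(p[2]),np.sin(p[2]); return M@np.array([[c,-s,0],[s,c,0],[0,0,1]]).T+[p[0],p[1],0]
def fit(M,masks,p0,yaw=True):
    f0={n:cv2.resize(m.astype(np.float32),None,fx=4,fy=4,interpolation=cv2.INTER_LINEAR) for n,m in masks.items()}
    def cost(p):
        p=np.r_[p,0][:3]; J=0
        for n,m in f0.items():
            q=cv2.convexHull(((proj(n,place(M,p))+.5)*4-.5).astype(np.float32)[:,None])
            r=cv2.fillConvexPoly(np.zeros_like(m),np.round(q*16).astype(np.int32),1,cv2.LINE_8,4)
            J+=1-np.minimum(r,m).sum()/np.maximum(r,m).sum()
        return J
    k=3 if yaw else 2; S=np.vstack([np.zeros(k)]+[np.eye(k)[i]*[.01,.01,.1][i] for i in range(k)])+np.array(p0[:k])
    r=minimize(cost,p0[:k],method="Nelder-Mead",options=dict(initial_simplex=S,xatol=1e-4,fatol=1e-4)); return np.round(r.x,4),round(r.fun,3)
def col(im,lo,hi,win):
    m=cv2.inRange(cv2.cvtColor(im,cv2.COLOR_BGR2HSV),lo,hi)>0; w=np.zeros_like(m); x0,x1,y0,y1=win; w[y0:y1,x0:x1]=1; return m&w
def tr(n,q,near):
    ds=arm.trace(n,q); return min(ds,key=lambda d:np.hypot(*(np.array(d["point"])-near)))["pixels"]
E
python3 - <<'E'
from h import *
T=cv2.imread("pics/top0.png");S=cv2.imread("pics/scene0.png")
g=((45,80,40),(85,255,255))
L=np.vstack([circ(.072,.1455),circ(.072,.1315)])
mt=col(T,*g,(270,350,130,210)); ms=col(S,*g,(255,335,180,245))
for d in ({"top":mt},{"scene":ms},{"top":mt,"scene":ms}): print("lid",fit(L,d,[.5,-.06],False))
o=((5,150,120),(18,255,255)); mh=col(T,*o,(355,395,180,262)); print(mh.sum())
ys,xs=np.where(mh);print(xs.min(),xs.max(),ys.min(),ys.max())
B=box(-.0875,.0075,-.012,.012,.005,.023)
print("bar",fit(B,{"top":mh},[.38,-.2,0]))
C=box(-.1,.1,-.1,.1,0,.004)
mt=tr("top","card",(169,209));ms=tr("scene","card",(420,353))
for d in ({"top":mt},{"scene":ms},{"top":mt,"scene":ms}): print("card",fit(C,d,[.4,.22,0]))
R=box(-.13,.13,-.11,.11,0,.026)
mt=tr("top","tray",(393,214));print(mt.sum())
print("tray",fit(R,{"top":mt},[.4,-.24,0]))
# blade light pixels
z=T[185:265,350:440]; cv2.imwrite("pics/tr.png",cv2.resize(z,None,fx=7,fy=7,interpolation=cv2.INTER_NEAREST))
print(proj("top",[[.4,-.24,0]]))
E
```

```text
lid (array([ 0.599 , -0.0608]), np.float64(0.049))
lid (array([ 0.5975, -0.0587]), np.float64(0.034))
lid (array([ 0.5982, -0.0598]), np.float64(0.091))
206
371 380 224 253
bar (array([ 0.38, -0.2 ,  0.  ]), np.float64(1.0))
card (array([0.4995, 0.3511, 0.0306]), np.float64(0.02))
card (array([0.4986, 0.3558, 0.03  ]), np.float64(0.023))
card (array([0.4993, 0.3527, 0.0283]), np.float64(0.065))
5649
tray (array([ 0.4829, -0.3033,  0.0483]), np.float64(0.193))
[[369.52890019 243.18517411]]
```

View pics/tr.png

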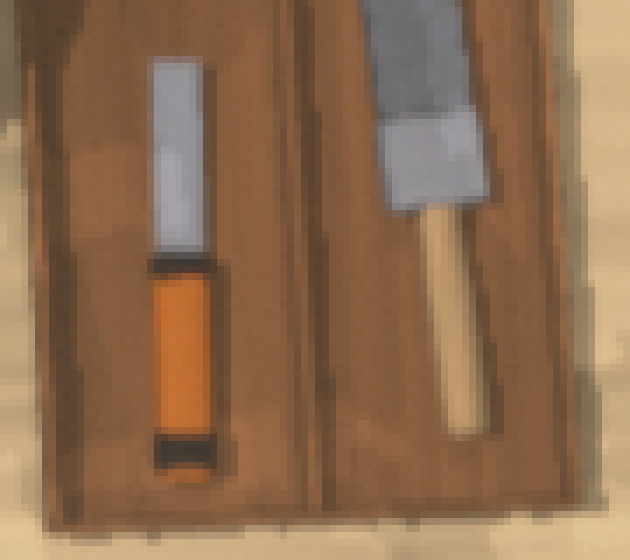

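```bash
cat >> h.py <<'E'
from scipy.spatial.transform import Rotation as Ro
def unproj(n,uv,z):
    c=arm.calibration(n); M=np.array(c["cam_to_world"]); d=M[:3,:3]@np.linalg.inv(c["intrinsics"])@[uv[0],uv[1],1]
    return M[:3,3]+d*(z-M[2,3])/d[2]
def down(yaw,tilt=0):  # tilt: about tool y, deg
    a=np.radians(yaw);c,s=np.cos(a),np.sin(a)
    return np.array([[c,s,0],[s,-c,0],[0,0,-1]])@Ro.from_euler("y",tilt,degrees=True).as_matrix()
def rel(p,R,p0=None,R0=None):
    if p0 is None: s=arm.get_state(); p0,R0=s["ee_pos"],s["orientation"]
    return np.round(np.r_[R0.T@(np.array(p)-p0),Ro.from_matrix(R0.T@R).as_rotvec()],4).tolist()
def st():
    s=arm.get_state(); print("t",round(s["t"],2),"p",np.round(s["ee_pos"],4),"F",np.round(s["force"],1),"M",np.round(s["ft_torque"],2),"w",round(s["gripper_width"],4),"ff",round(s["finger_force"],1),"j",np.round(s["joints"],0)); return s
E
python3 - <<'E'
from h import *
tip=unproj("top",(374.6,193.1),.0155);but=unproj("top",(375.9,253.5),.014);print(tip,but,np.hypot(*(tip-but)[:2]))
yaw=np.degrees(np.arctan2(*(tip-but)[1::-1]));print(yaw)
T=cv2.imread("pics/top0.png");mh=col(T,(5,150,120),(18,255,255),(355,395,180,262))
ys,xs=np.where(mh);print("orange centroid",unproj("top",(xs.mean(),ys.mean()),.023))
S=cv2.imread("pics/scene0.png");print("project to scene tip,butt",proj("scene",[tip,but]))
m=col(S,(5,150,120),(18,255,255),(300,345,175,205));ys,xs=np.where(m);print(xs.min(),xs.max(),ys.min(),ys.max(),xs.mean(),ys.mean())
for uv,z in (((356.4,260.7),.026),((432,257.6),.026),((353.5,171.5),.026),((428.5,169.5),.026)): print("tray corner",unproj("top",uv,z))
e=(tip-but)[:2]/np.hypot(*(tip-but)[:2]); mid=(tip+but)[:2]/2; g=mid-e*.022; print("grip",g)
for z in (.10,): print(rel([*g,z],down(yaw+180)))
E
```

```text
[ 0.54638245 -0.25426034  0.0155    ] [ 0.37035423 -0.25672848  0.014     ] 0.17604551586174264
0.8033090355116439
orange centroid [ 0.42029219 -0.25482567  0.023     ]
project to scene tip,butt [[282.28001487 201.2411104 ]
 [329.67956668 186.10423937]]
303 344 177 204 319.8862275449102 189.68263473053892
tray corner [ 0.35018843 -0.19889045  0.026     ]
tray corner [ 0.35899428 -0.41687709  0.026     ]
tray corner [ 0.60868408 -0.1919676   0.026     ]
tray corner [ 0.61461136 -0.41088884  0.026     ]
grip [ 0.4363705  -0.25580285]
[0.3172, -0.1809, 0.1563, 0.0, -0.0002, -2.7928]
```

Call:
move_arm --deltas '[0.3172,-0.1809,0.156,0,0,-2.7925,0.3172,-0.1809,0.156,0,0,-2.7925,0.3172,-0.1809,0.156,0,0,-2.7925,0.3172,-0.1809,0.156,0,0,-2.7925,0.3172,-0.1809,0.156,0,0,-2.7925,0.3172,-0.1809,0.156,0,0,-2.7925,0.3172,-0.1809,0.156,0,0,-2.7925,0.3172,-0.1809,0.156,0,0,-2.7925,0.3172,-0.1809,0.156,0,0,-2.7925,0.3172,-0.1809,0.156,0,0,-2.7925,0.3172,-0.1809,0.156,0,0,-2.7925,0.3172,-0.1809,0.156,0,0,-2.7925,0.3172,-0.1809,0.156,0,0,-2.7925,0.3172,-0.1809,0.156,0,0,-2.7925,0.3172,-0.1809,0.156,0,0,-2.7925,0.3172,-0.1809,0.156,0,0,-2.7925,0.3172,-0.1809,0.156,0,0,-2.7925]' --jaw 0

```text
t: 3.28
ee_pos: [0.4364, -0.2559, 0.1003]
orientation: [[-1.0, -0.01, 0.0], [-0.01, 1.0, 0.0], [-0.0, 0.0, -1.0]]
force: [-0.1, 0.5, 0.3]
gripper_width: 0.0853
finger_force: 0.0
```

```bash
python3 - <<'E'
from h import *
st(); print(rel([.4364,-.2558,.033],down(180.8)))
E
```

```text
t 3.27 p [ 0.4364 -0.2559  0.1003] F [-0.1  0.5  0.3] M [-0.04  0.02 -0.01] w 0.0853 ff 0.0 j [ -39.    7.  103.    0.   70. -130.]
[-0.0, 0.0001, 0.0673, 0.0001, 0.0, -0.0043]
```

Call:
move_arm --deltas '[0,0,0,0,0,0,0,0,0,0,0,0,0,0,0.02,0,0,0,0,0,0.04,0,0,0,0,0,0.055,0,0,0,0,0,0.061,0,0,0,0,0,0.0645,0,0,0,0,0,0.0665,0,0,0]' --jaw 0.5

```text
t: 4.28
ee_pos: [0.4366, -0.256, 0.0341]
orientation: [[-1.0, -0.014, 0.0], [-0.014, 1.0, -0.0], [-0.0, -0.0, -1.0]]
force: [0.2, 0.7, 0.4]
gripper_width: 0.0427
finger_force: 0.0
```

Call:
move_arm --deltas '[0,0,0,0,0,0,0,0,0,0,0,0,0,0,0,0,0,0,0,0,0,0,0,0]' --jaw 1 --grip_force 90

```text
t: 4.78
ee_pos: [0.4366, -0.2561, 0.0345]
orientation: [[-1.0, -0.014, 0.001], [-0.014, 1.0, -0.001], [-0.001, -0.001, -1.0]]
force: [-1.4, 1.7, 6.1]
gripper_width: 0.0215
finger_force: 89.1
```

Call:
move_arm --deltas '[0,0,-0.02,0,0,0,0,0,-0.06,0,0,0,0,0,-0.11,0,0,0,0,0,-0.16,0,0,0,0,0,-0.2,0,0,0,0,0,-0.2,0,0,0]'

```text
t: 5.52
ee_pos: [0.4371, -0.2564, 0.237]
orientation: [[-1.0, -0.014, 0.004], [-0.014, 1.0, -0.003], [-0.004, -0.003, -1.0]]
force: [0.5, 0.8, -2.2]
gripper_width: 0.0218
finger_force: 88.5
```

```bash
python3 - <<'E'
from h import *
st()
S=arm.snapshot("scene");T=arm.snapshot("top")
z=np.hstack([cv2.resize(S[80:240,230:390],(480,480)),cv2.resize(T[150:280,320:420],(320,416)).copy() if 0 else cv2.resize(T[150:280,310:440],(320,320)).repeat(1,0)[:320].copy() if 0 else cv2.resize(T[150:280,310:396],(318,480))])
cv2.imwrite("pics/held.png",z)
E
```

```text
t 5.53 p [ 0.4371 -0.2564  0.237 ] F [ 0.5  0.8 -2.2] M [-0.06 -0.02  0.01] w 0.0218 ff 88.5 j [ -39.    1.   93.    0.   86. -130.]
```

View pics/held.png

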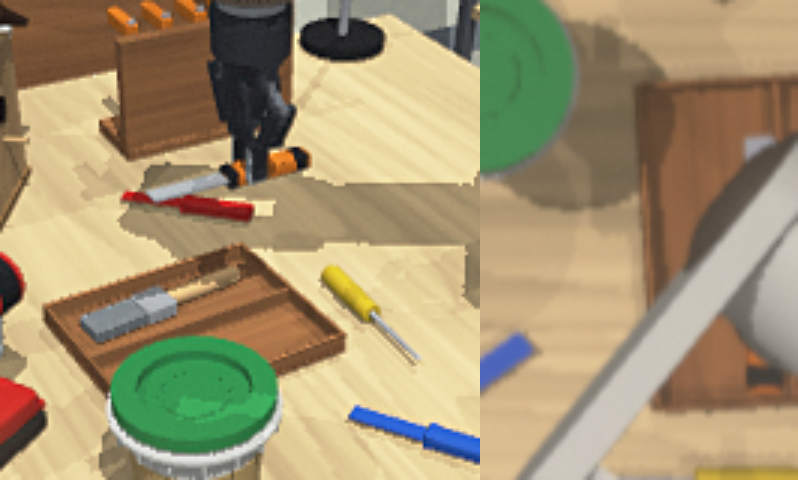

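The bar is held level in the jaws, its blade pointing +x at about crop (190,188), and its bay is empty. Next I swing round to the pail's +y side.

```bash
python3 - <<'E'
from h import *
st(); C=np.array([.5982,-.0598]);u=np.array([-.5,.866])
print(rel([*(C+.209*u),.237],down(120)))
E
```

```text
t 5.62 p [ 0.4363 -0.2558  0.2335] F [-0.3 -0.  -1.6] M [ 0.01  0.   -0.03] w 0.0212 ff 88.5 j [ -39.    1.   93.    0.   86. -130.]
[-0.0626, 0.3761, -0.0035, 0.0001, 0.0, 1.0609]
```

Call:
move_arm --deltas '[-0.0626,0.376,-0.0035,0,0,1.061,-0.0626,0.376,-0.0035,0,0,1.061,-0.0626,0.376,-0.0035,0,0,1.061,-0.0626,0.376,-0.0035,0,0,1.061,-0.0626,0.376,-0.0035,0,0,1.061,-0.0626,0.376,-0.0035,0,0,1.061,-0.0626,0.376,-0.0035,0,0,1.061,-0.0626,0.376,-0.0035,0,0,1.061,-0.0626,0.376,-0.0035,0,0,1.061,-0.0626,0.376,-0.0035,0,0,1.061]'

```text
t: 6.88
ee_pos: [0.4937, 0.1199, 0.2368]
orientation: [[-0.499, 0.866, -0.001], [0.866, 0.499, -0.0], [0.0, -0.001, -1.0]]
force: [-0.9, -0.3, -1.3]
gripper_width: 0.0216
finger_force: 88.7
```

Call:
move_arm --deltas '[0,0,0.03,0,0,0,0,0,0.06,0,0,0,0,0,0.08,0,0,0,0,0,0.0883,0,0,0,0,0,0.0883,0,0,0,0,0,0.0883,0,0,0]'

```text
t: 7.62
ee_pos: [0.4943, 0.1207, 0.1499]
orientation: [[-0.5, 0.866, 0.001], [0.866, 0.5, 0.0], [-0.0, 0.001, -1.0]]
force: [-0.1, 0.2, -0.8]
gripper_width: 0.0216
finger_force: 88.8
```

```bash
python3 - <<'E'
from h import *
s=st(); R=s["orientation"];print(np.round(R,4).tolist())
S=arm.snapshot("scene");cv2.imwrite("pics/s2full.png",S)
o=s["ee_pos"]; d=-R[:,0]; b=o+R[:,2]*.0205
P=[b+d*.0295, b+d*.1095, b-d*.0655]; print("blade start, tip, butt",proj("scene",P),P[1])
x0,y0=230,170
z=cv2.resize(S[y0:y0+110,x0:x0+140],None,fx=5.5,fy=5.5,interpolation=cv2.INTER_NEAREST)
for q in proj("scene",P): cv2.drawMarker(z,tuple(int(v) for v in ((q+.5-[x0,y0])*5.5)),(255,0,255),cv2.MARKER_CROSS,14,1)
cv2.imwrite("pics/s2.png",z)
E
```

```text
t 7.62 p [0.4943 0.1207 0.1499] F [-0.1  0.2 -0.8] M [ 0.02  0.   -0.  ] w 0.0216 ff 88.8 j [  5.   4. 100.   0.  76. -25.]
[[-0.4996, 0.8662, 0.0012], [0.8662, 0.4996, 0.0002], [-0.0005, 0.0012, -1.0]]
blade start, tip, butt [[355.32639044 236.90048196]
 [326.86648515 225.54058074]
 [391.56857249 251.3667145 ]] [0.54898579 0.02588248 0.12948629]
```

View pics/s2.png

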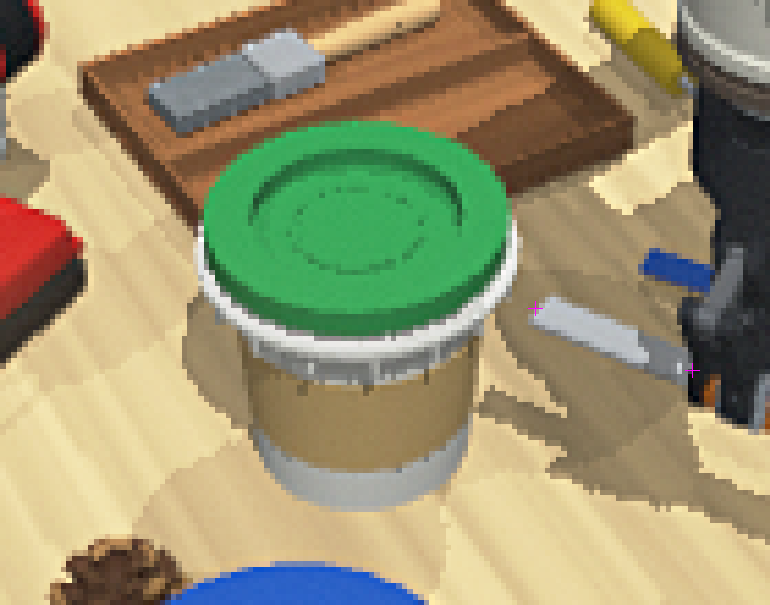

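The blade tip is at crop (541,310), about where predicted, and lies level with the slot. I go in guarded.

Call:
move_arm --deltas '[-0.008,0,0,0,0,0,-0.016,0,0,0,0,0,-0.02,0,0,0,0,0,-0.022,0,0,0,0,0,-0.024,0,0,0,0,0,-0.026,0,0,0,0,0,-0.028,0,0,0,0,0,-0.028,0,0,0,0,0]'

```text
t: 8.68
ee_pos: [0.5079, 0.0967, 0.149]
orientation: [[-0.5, 0.866, -0.0], [0.866, 0.5, 0.0], [0.0, 0.0, -1.0]]
force: [-0.1, 0.7, -1.8]
gripper_width: 0.0216
finger_force: 88.8
```

```bash
python3 - <<'E'
from h import *
s=st()
E
```

```text
t 8.68 p [0.5079 0.0967 0.149 ] F [-0.1  0.7 -1.8] M [ 0.05 -0.01  0.09] w 0.0216 ff 88.8 j [  2.   5.  99.   0.  76. -28.]
```

Call:
move_arm --deltas '[-0.002,0,0,0,0,0,-0.004,0,0,0,0,0,-0.005,0,0,0,0,0,-0.006,0,0,0,0,0,-0.007,0,0,0,0,0,-0.008,0,0,0,0,0,-0.008,0,0,0,0,0]'

```text
t: 9.55
ee_pos: [0.5118, 0.0898, 0.149]
orientation: [[-0.5, 0.866, -0.0], [0.866, 0.5, 0.0], [0.0, 0.0, -1.0]]
force: [0.5, 0.1, -1.7]
gripper_width: 0.0214
finger_force: 88.8
```

```bash
python3 - <<'E'
from h import *
s=st()
S=arm.snapshot("scene")
x0,y0=250,170
z=cv2.resize(S[y0:y0+90,x0:x0+120],None,fx=6.5,fy=6.5,interpolation=cv2.INTER_NEAREST)
cv2.imwrite("pics/s3.png",z)
E
```

```text
t 9.55 p [0.5118 0.0898 0.149 ] F [ 0.5  0.1 -1.7] M [-0.03 -0.07  0.03] w 0.0214 ff 88.8 j [  1.   6.  98.   0.  76. -29.]
```

View pics/s3.png

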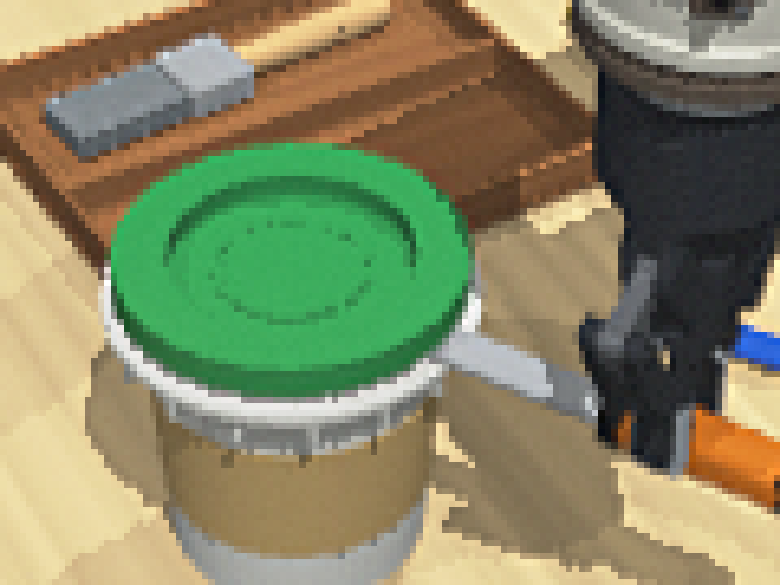

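The blade lies over the flange and runs under the lid's skirt at crop (440,340). I push on to the neck.

Call:
move_arm --deltas '[-0.001,0,0,0,0,0,-0.002,0,0,0,0,0,-0.002,0,0,0,0,0]'

```text
t: 9.98
ee_pos: [0.5129, 0.088, 0.149]
orientation: [[-0.5, 0.866, -0.0], [0.866, 0.5, 0.0], [0.0, 0.0, -1.0]]
force: [-1.1, 1.2, -1.6]
gripper_width: 0.0215
finger_force: 88.8
```

Call:
move_arm --deltas '[-0.001,0,0,0,0,0,-0.002,0,0,0,0,0,-0.002,0,0,0,0,0]'

```text
t: 10.35
ee_pos: [0.5132, 0.0873, 0.1488]
orientation: [[-0.5, 0.866, -0.002], [0.866, 0.5, 0.002], [0.003, -0.0, -1.0]]
force: [-6.7, 9.8, 0.3]
gripper_width: 0.0218
finger_force: 88.9
```

```bash
python3 - <<'E'
from h import *
a,h=.094,.022
for lst in ([2,4,6,8,10,12,14,16,18,20],[22,24,26,28,30,32,34,36,38]):
  out=[]
  for t in lst:
    th=np.radians(t); out+= [round(.077+a*np.cos(th)+h*np.sin(th)-.169,4),0,round(.149-(.125-a*np.sin(th)+h*np.cos(th)),4),0,round(-th,4),0]
  print(out)
E
```

```text
[np.float64(0.0027), 0, np.float64(0.0053), 0, np.float64(-0.0349), 0, np.float64(0.0033), 0, np.float64(0.0086), 0, np.float64(-0.0698), 0, np.float64(0.0038), 0, np.float64(0.0119), 0, np.float64(-0.1047), 0, np.float64(0.0041), 0, np.float64(0.0153), 0, np.float64(-0.1396), 0, np.float64(0.0044), 0, np.float64(0.0187), 0, np.float64(-0.1745), 0, np.float64(0.0045), 0, np.float64(0.022), 0, np.float64(-0.2094), 0, np.float64(0.0045), 0, np.float64(0.0254), 0, np.float64(-0.2443), 0, np.float64(0.0044), 0, np.float64(0.0288), 0, np.float64(-0.2793), 0, np.float64(0.0042), 0, np.float64(0.0321), 0, np.float64(-0.3142), 0, np.float64(0.0039), 0, np.float64(0.0355), 0, np.float64(-0.3491), 0]
[np.float64(0.0034), 0, np.float64(0.0388), 0, np.float64(-0.384), 0, np.float64(0.0028), 0, np.float64(0.0421), 0, np.float64(-0.4189), 0, np.float64(0.0021), 0, np.float64(0.0454), 0, np.float64(-0.4538), 0, np.float64(0.0013), 0, np.float64(0.0487), 0, np.float64(-0.4887), 0, np.float64(0.0004), 0, np.float64(0.0519), 0, np.float64(-0.5236), 0, np.float64(-0.0006), 0, np.float64(0.0552), 0, np.float64(-0.5585), 0, np.float64(-0.0018), 0, np.float64(0.0583), 0, np.float64(-0.5934), 0, np.float64(-0.003), 0, np.float64(0.0615), 0, np.float64(-0.6283), 0, np.float64(-0.0044), 0, np.float64(0.0645), 0, np.float64(-0.6632), 0]
```

Call:
move_arm --deltas '[0.0025,0,0.004,0,-0.0349,0,0.003,0,0.008,0,-0.0698,0,0.0035,0,0.0117,0,-0.1047,0,0.004,0,0.0153,0,-0.1396,0,0.0042,0,0.0187,0,-0.1745,0,0.0043,0,0.022,0,-0.2094,0,0.0043,0,0.0254,0,-0.2443,0,0.0043,0,0.0254,0,-0.2443,0]'

```text
t: 11.35
ee_pos: [0.5114, 0.0904, 0.1233]
orientation: [[-0.486, 0.866, 0.121], [0.84, 0.501, -0.21], [-0.242, -0.0, -0.97]]
force: [-0.6, 0.9, -0.5]
gripper_width: 0.0217
finger_force: 88.9
```

```bash
python3 - <<'E'
from h import *
s=st();p=s["ee_pos"];C=np.array([.5982,-.0598]);print(np.hypot(*(p[:2]-C)))
E
```

```text
t 11.35 p [0.5114 0.0904 0.1233] F [-0.6  0.9 -0.5] M [ 0.09  0.19 -0.09] w 0.0217 ff 88.9 j [  9.   5. 103. -14.  67. -16.]
0.17352688505255653
```

```bash
cat >> h.py <<'E'
def lever(t0,ts,a=.094,h=.022):
    f=lambda t:np.array([.077+a*np.cos(t)+h*np.sin(t), .125-a*np.sin(t)+h*np.cos(t)])
    t0=np.radians(t0);X=np.array([np.cos(t0),-np.sin(t0)]);Z=np.array([-np.sin(t0),-np.cos(t0)])
    o=[]
    for t in np.radians(ts):
        d=f(t)-f(t0); o+=[round(float(d@X),4),0,round(float(d@Z),4),0,round(float(t0-t),4),0]
    print(o)
E
python3 -c "
from h import *
lever(14,[16,18,20,22,24,26,28])
lever(28,[30,32,34,36,38,40])"
```

```text
[0.0007, 0, 0.0033, 0, -0.0349, 0, 0.0013, 0, 0.0066, 0, -0.0698, 0, 0.0018, 0, 0.0099, 0, -0.1047, 0, 0.0021, 0, 0.0133, 0, -0.1396, 0, 0.0024, 0, 0.0167, 0, -0.1745, 0, 0.0025, 0, 0.02, 0, -0.2094, 0, 0.0025, 0, 0.0234, 0, -0.2443, 0]
[0.0007, 0, 0.0033, 0, -0.0349, 0, 0.0013, 0, 0.0066, 0, -0.0698, 0, 0.0018, 0, 0.0099, 0, -0.1047, 0, 0.0021, 0, 0.0133, 0, -0.1396, 0, 0.0024, 0, 0.0167, 0, -0.1745, 0, 0.0025, 0, 0.02, 0, -0.2094, 0]
```

Call:
move_arm --deltas '[0.0007,0,0.0033,0,-0.0349,0,0.0013,0,0.0066,0,-0.0698,0,0.0018,0,0.0099,0,-0.1047,0,0.0021,0,0.0133,0,-0.1396,0,0.0021,0,0.0133,0,-0.1396,0]'

```text
t: 11.98
ee_pos: [0.5123, 0.0892, 0.1102]
orientation: [[-0.464, 0.866, 0.187], [0.803, 0.5, -0.324], [-0.374, -0.0, -0.927]]
force: [0.7, -0.6, 0.7]
gripper_width: 0.0216
finger_force: 88.9
```

```bash
python3 -c "
from h import *
st(); lever(22,[24,26,28,30])"
```

```text
t 11.97 p [0.5123 0.0892 0.1102] F [ 0.7 -0.6  0.7] M [ 0.1   0.09 -0.04] w 0.0216 ff 88.9 j [ 13.   6. 106. -24.  64.  -7.]
[0.0007, 0, 0.0033, 0, -0.0349, 0, 0.0013, 0, 0.0066, 0, -0.0698, 0, 0.0018, 0, 0.0099, 0, -0.1047, 0, 0.0021, 0, 0.0133, 0, -0.1396, 0]
```

Call:
move_arm --deltas '[0.0007,0,0.0033,0,-0.0349,0,0.0013,0,0.0066,0,-0.0698,0,0.0018,0,0.0099,0,-0.1047,0,0.0021,0,0.0133,0,-0.1396,0,0.0021,0,0.0133,0,-0.1396,0]'

```text
t: 12.6
ee_pos: [0.5137, 0.0865, 0.097]
orientation: [[-0.434, 0.866, 0.249], [0.75, 0.5, -0.432], [-0.499, -0.001, -0.867]]
force: [-0.8, 0.8, -0.3]
gripper_width: 0.0216
finger_force: 88.9
```

```bash
python3 - <<'E'
from h import *
st(); S=arm.snapshot("scene")
x0,y0=250,170
z=cv2.resize(S[y0:y0+90,x0:x0+120],None,fx=6.5,fy=6.5,interpolation=cv2.INTER_NEAREST)
cv2.imwrite("pics/s4.png",z)
E
```

```text
t 12.6 p [0.5137 0.0865 0.097 ] F [-0.8  0.8 -0.3] M [ 0.3   0.25 -0.05] w 0.0216 ff 88.9 j [ 17.   8. 108. -34.  62.   3.]
```

View pics/s4.png

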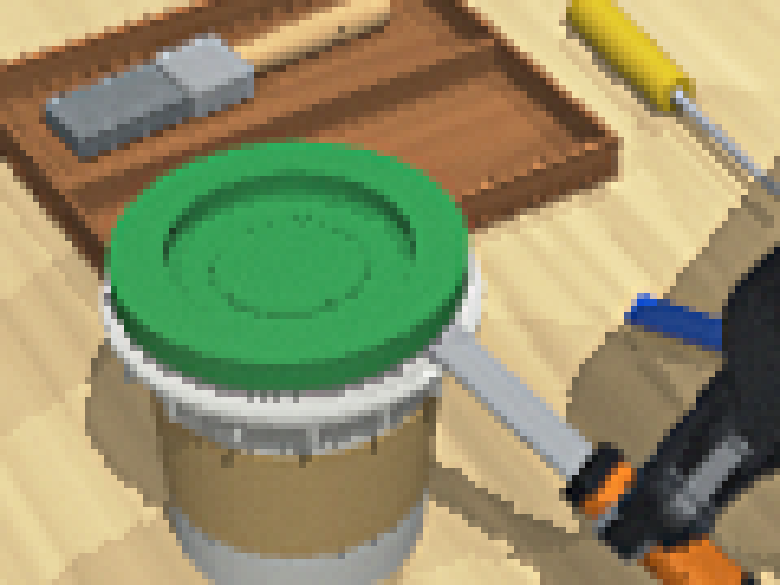

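The bar is tilted 30° and the lid's near-right edge is starting to rise. I go further.

Call:
move_arm --deltas '[0.0007,0,0.0033,0,-0.0349,0,0.0013,0,0.0066,0,-0.0698,0,0.0018,0,0.0099,0,-0.1047,0,0.0021,0,0.0133,0,-0.1396,0,0.0021,0,0.0133,0,-0.1396,0]'

```text
t: 13.28
ee_pos: [0.5161, 0.0823, 0.0844]
orientation: [[-0.395, 0.866, 0.307], [0.683, 0.5, -0.532], [-0.614, -0.001, -0.789]]
force: [-2.9, 2.1, -0.7]
gripper_width: 0.0214
finger_force: 89.0
```

```bash
python3 - <<'E'
from h import *
st(); S=arm.snapshot("scene")
A=cv2.imread("pics/s2full.png")
x0,y0=250,170
z=np.hstack([cv2.resize(i[y0:y0+80,x0:x0+90],None,fx=4.4,fy=6,interpolation=cv2.INTER_NEAREST) for i in (A,S)])
cv2.imwrite("pics/s5.png",z); lever(38,[40,42,44])
E
```

```text
t 13.28 p [0.5161 0.0823 0.0844] F [-2.9  2.1 -0.7] M [ 0.55  0.36 -0.08] w 0.0214 ff 89.0 j [ 20.  10. 110. -44.  61.  13.]
[0.0007, 0, 0.0033, 0, -0.0349, 0, 0.0013, 0, 0.0066, 0, -0.0698, 0, 0.0018, 0, 0.0099, 0, -0.1047, 0]
```

View pics/s5.png

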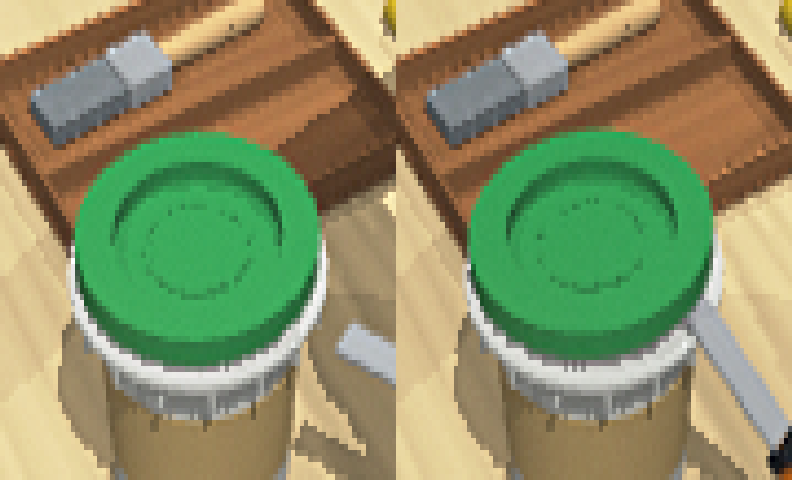

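The lid's front edge has risen about 1.4 px (about 3.5 mm). A bit more.

Call:
move_arm --deltas '[0.0007,0,0.0033,0,-0.0349,0,0.0013,0,0.0066,0,-0.0698,0,0.0013,0,0.0066,0,-0.0698,0]'

```text
t: 13.7
ee_pos: [0.5176, 0.0796, 0.0784]
orientation: [[-0.372, 0.866, 0.333], [0.644, 0.5, -0.579], [-0.668, -0.001, -0.744]]
force: [-2.2, 2.0, -1.2]
gripper_width: 0.022
finger_force: 89.0
```

```bash
python3 - <<'E'
from h import *
st(); S=arm.snapshot("scene");A=cv2.imread("pics/s2full.png");cv2.imwrite("pics/s6full.png",S)
def f(im):
    m=col(im,(45,80,40),(85,255,255),(255,335,180,245)); return m
# tilt fit: lid hull raised at az120 about far side
def L(k):
    P=np.vstack([circ(.072,.020),circ(.072,.006)]);u=np.array([-.5,.866,0]); ax=np.cross([0,0,1],u)*-1
    R=Ro.from_rotvec(np.radians(k)*ax*1).as_matrix(); q=P+u*.056; q=q@R.T-u*.056; return q+[0,0,.1255]
for im in (A,S):
    print([ (k,)+fit(L(k),{"scene":f(im)},[.5975,-.0587],False) for k in (0,1,2,3,4)])
E
```

```text
t 13.7 p [0.5176 0.0796 0.0784] F [-2.2  2.  -1.2] M [ 0.54  0.34 -0.11] w 0.022 ff 89.0 j [ 22.  12. 111. -49.  61.  18.]
[(0, array([ 0.5977, -0.0588]), np.float64(0.034)), (1, array([ 0.5978, -0.0574]), np.float64(0.034)), (2, array([ 0.5986, -0.0563]), np.float64(0.038)), (3, array([ 0.599 , -0.0548]), np.float64(0.044)), (4, array([ 0.5997, -0.053 ]), np.float64(0.053))]
[(0, array([ 0.5971, -0.0627]), np.float64(0.053)), (1, array([ 0.5976, -0.0613]), np.float64(0.046)), (2, array([ 0.5982, -0.0599]), np.float64(0.04)), (3, array([ 0.5985, -0.0587]), np.float64(0.036)), (4, array([ 0.5989, -0.0574]), np.float64(0.036))]
```

The fit gives about 3° of tilt, so that edge is up about 5–6 mm. I reverse the lever motion, withdraw, then check that it stays up.

```bash
python3 -c "
from h import *
lever(42,[37,32,27,22,17,12,8,4])"
```

```text
[-0.0023, 0, -0.0081, 0, 0.0873, 0, -0.0052, 0, -0.016, 0, 0.1745, 0, -0.0089, 0, -0.0236, 0, 0.2618, 0, -0.0132, 0, -0.0308, 0, 0.3491, 0, -0.0181, 0, -0.0377, 0, 0.4363, 0, -0.0236, 0, -0.0441, 0, 0.5236, 0, -0.0284, 0, -0.0488, 0, 0.5934, 0, -0.0335, 0, -0.0532, 0, 0.6632, 0]
```

Call:
move_arm --deltas '[-0.0023,0,-0.0081,0,0.0873,0,-0.0052,0,-0.016,0,0.1745,0,-0.0089,0,-0.0236,0,0.2618,0,-0.0132,0,-0.0308,0,0.3491,0,-0.0181,0,-0.0377,0,0.4363,0,-0.0236,0,-0.0441,0,0.5236,0,-0.0284,0,-0.0488,0,0.5934,0,-0.0335,0,-0.0532,0,0.6632,0,-0.0335,0,-0.0532,0,0.6632,0]'

```text
t: 14.88
ee_pos: [0.5129, 0.0887, 0.1414]
orientation: [[-0.498, 0.867, 0.036], [0.865, 0.499, -0.057], [-0.068, 0.002, -0.998]]
force: [-0.1, 5.1, -0.2]
gripper_width: 0.0218
finger_force: 88.9
```

Call:
move_arm --deltas '[0.005,0,0,0,0,0,0.012,0,0,0,0,0,0.022,0,0,0,0,0,0.035,0,0,0,0,0,0.05,0,0,0,0,0,0.05,0,0,0,0,0]'

```text
t: 15.62
ee_pos: [0.4868, 0.1332, 0.137]
orientation: [[-0.5, 0.865, 0.035], [0.863, 0.501, -0.06], [-0.069, -0.0, -0.998]]
force: [0.2, -0.2, -1.1]
gripper_width: 0.0214
finger_force: 88.7
```

```bash
python3 - <<'E'
from h import *
st(); S=arm.snapshot("scene");A=cv2.imread("pics/s2full.png");cv2.imwrite("pics/s7full.png",S)
f=lambda im: col(im,(45,80,40),(85,255,255),(255,335,180,245))
def L(k):
    P=np.vstack([circ(.072,.020),circ(.072,.006)]);u=np.array([-.5,.866,0]); ax=np.cross([0,0,1],u)*-1
    R=Ro.from_rotvec(np.radians(k)*ax*1).as_matrix(); q=P+u*.056; q=q@R.T-u*.056; return q+[0,0,.1255]
print([ (k,)+fit(L(k),{"scene":f(S)},[.5975,-.0587],False) for k in (0,1,2,3,4)])
x0,y0=250,170
z=np.hstack([cv2.resize(i[y0:y0+80,x0:x0+90],None,fx=4.4,fy=6,interpolation=cv2.INTER_NEAREST) for i in (A,S)])
cv2.imwrite("pics/s7.png",z)
E
```

```text
t 15.62 p [0.4868 0.1332 0.137 ] F [ 0.2 -0.2 -1.1] M [ 0.01  0.01 -0.01] w 0.0214 ff 88.7 j [  9.   4. 102.  -4.  73. -20.]
[(0, array([ 0.597 , -0.0627]), np.float64(0.051)), (1, array([ 0.5976, -0.0609]), np.float64(0.044)), (2, array([ 0.5983, -0.0598]), np.float64(0.038)), (3, array([ 0.5987, -0.0585]), np.float64(0.035)), (4, array([ 0.5989, -0.0574]), np.float64(0.036))]
```

View pics/s7.png

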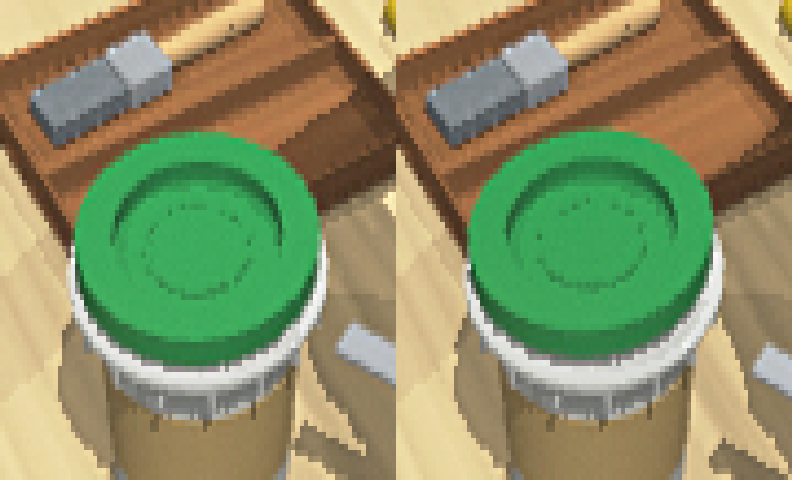

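The lid stays up at about 3° with the blade out. I take the bar back to its bay.

```bash
python3 - <<'E'
from h import *
p=[.475,.15,.237];R=down(120); print(rel(p,R)); print(rel([.4463,-.2545,.237],down(181.5),np.array(p),R))
E
```

```text
[0.0141, -0.0018, -0.1012, 0.0002, 0.0697, 0.0012]
[-0.336, -0.2271, 0.0, 0.0, 0.0, -1.0734]
```

Call:
move_arm --deltas '[0.014,-0.0018,-0.05,0,0.0697,0.0012,0.014,-0.0018,-0.101,0,0.0697,0.0012,0.014,-0.0018,-0.101,0,0.0697,0.0012,0.014,-0.0018,-0.101,0,0.0697,0.0012]'

```text
t: 16.18
ee_pos: [0.4753, 0.1491, 0.2361]
orientation: [[-0.499, 0.867, -0.0], [0.867, 0.499, -0.0], [0.0, -0.0, -1.0]]
force: [-0.2, 0.8, -1.5]
gripper_width: 0.0216
finger_force: 89.0
```

Call:
move_arm --deltas '[-0.336,-0.227,0,0,0,-1.0734,-0.336,-0.227,0,0,0,-1.0734,-0.336,-0.227,0,0,0,-1.0734,-0.336,-0.227,0,0,0,-1.0734,-0.336,-0.227,0,0,0,-1.0734,-0.336,-0.227,0,0,0,-1.0734,-0.336,-0.227,0,0,0,-1.0734,-0.336,-0.227,0,0,0,-1.0734,-0.336,-0.227,0,0,0,-1.0734,-0.336,-0.227,0,0,0,-1.0734,-0.336,-0.227,0,0,0,-1.0734]'

```text
t: 17.55
ee_pos: [0.4463, -0.2542, 0.2364]
orientation: [[-1.0, -0.026, -0.0], [-0.026, 1.0, 0.001], [0.0, 0.001, -1.0]]
force: [0.5, -0.4, -2.1]
gripper_width: 0.0215
finger_force: 88.9
```

```bash
python3 - <<'E'
from h import *
s=st(); print(rel([.4463,-.2545,.04],down(181.5)))
S=arm.snapshot("scene"); R=s["orientation"]; b=s["ee_pos"]+R[:,2]*.0205; d=-R[:,0]
P=proj("scene",[b+d*.0295,b+d*.1095]);print("pred blade start,tip",P)
q=P.mean(0).astype(int);x0,y0=q-[30,25]
hsv=cv2.cvtColor(S,cv2.COLOR_BGR2HSV); m=(hsv[...,1]<45)&(hsv[...,2]>110); w=np.zeros_like(m);w[y0:y0+50,x0:x0+60]=1
n,l,stt,c=cv2.connectedComponentsWithStats((m&w).astype(np.uint8));print([(stt[i].tolist(),np.round(c[i],1).tolist()) for i in range(1,n) if stt[i][4]>20],P.mean(0))
cv2.imwrite("pics/s8.png",cv2.resize(S[y0-20:y0+70,x0-20:x0+80],None,fx=6,fy=6,interpolation=cv2.INTER_NEAREST))
E
```

```text
t 17.55 p [ 0.4463 -0.2542  0.2364] F [ 0.5 -0.4 -2.1] M [0.05 0.03 0.03] w 0.0215 ff 88.9 j [ -38.    2.   92.    0.   86. -130.]
[-0.0, -0.0004, 0.1964, 0.0006, -0.0004, -0.0003]
pred blade start,tip [[301.36849593 140.24115795]
 [276.6719547  146.92371707]]
[([277, 139, 27, 10, 119], [289.8, 143.4])] [289.02022531 143.58243751]
```

Call:
move_arm --deltas '[0,0,0.05,0,0,0,0,0,0.1,0,0,0,0,0,0.15,0,0,0,0,0,0.18,0,0,0,0,0,0.193,0,0,0,0,0,0.198,0,0,0,0,0,0.2005,0,0,0,0,0,0.202,0,0,0,0,0,0.202,0,0,0]'

```text
t: 18.73
ee_pos: [0.4465, -0.2552, 0.0352]
orientation: [[-1.0, -0.025, 0.001], [-0.025, 1.0, -0.0], [-0.001, -0.0, -1.0]]
force: [0.4, 0.0, -1.5]
gripper_width: 0.0217
finger_force: 88.9
```

Call:
move_arm --deltas '[0,0,0.0007,0,0,0,0,0,0.001,0,0,0]'

```text
t: 18.98
ee_pos: [0.4464, -0.2553, 0.0344]
orientation: [[-1.0, -0.025, 0.0], [-0.025, 1.0, -0.0], [-0.0, -0.0, -1.0]]
force: [-4.2, 2.6, 13.1]
gripper_width: 0.0217
finger_force: 90.7
```

Call:
move_arm --deltas '[0,0,0,0,0,0,0,0,0,0,0,0,0,0,0,0,0,0]' --jaw 0.5

```text
t: 19.35
ee_pos: [0.4463, -0.2551, 0.0337]
orientation: [[-1.0, -0.025, 0.0], [-0.025, 1.0, 0.0], [-0.0, 0.0, -1.0]]
force: [0.5, -0.8, 0.5]
gripper_width: 0.0424
finger_force: 0.0
```

Call:
move_arm --deltas '[0,0,-0.02,0,0,0,0,0,-0.07,0,0,0,0,0,-0.13,0,0,0,0,0,-0.19,0,0,0,0,0,-0.21,0,0,0,0,0,-0.21,0,0,0]'

```text
t: 20.1
ee_pos: [0.4466, -0.2554, 0.2451]
orientation: [[-1.0, -0.025, 0.002], [-0.025, 1.0, -0.002], [-0.002, -0.002, -1.0]]
force: [0.3, -0.6, -0.4]
gripper_width: 0.0428
finger_force: 0.0
```

The bar is released in its bay. Now the lid: pinch the rim at the popped side, with the tool tilted 3° to match.

```bash
python3 - <<'E'
from h import *
st()
T=arm.snapshot("top");m=col(T,(5,150,120),(18,255,255),(355,395,180,262));ys,xs=np.where(m);print(len(xs),unproj("top",(xs.mean(),ys.mean()),.023) if len(xs) else "")
S=arm.snapshot("scene");mb=col(S,(5,150,120),(18,255,255),(300,345,165,210));ys,xs=np.where(mb);print(len(xs),xs.mean(),ys.mean(),proj("scene",[[.4297,-.2548,.02]]))
R=down(210)@Ro.from_euler("x",-3,degrees=True).as_matrix(); print(np.round(R,3).tolist())
print(rel([.5685,-.007,.215],R))
print(rel([.5685,-.007,.175],R,np.array([.5685,-.007,.215]),R))
E
```

```text
t 20.1 p [ 0.4466 -0.2554  0.2451] F [ 0.3 -0.6 -0.4] M [-0.01  0.02 -0.04] w 0.0428 ff 0.0 j [ -38.    2.   91.    0.   87. -130.]
103 [ 0.41392945 -0.2559657   0.023     ]
171 317.64912280701753 189.19298245614036 [[314.46569079 189.83907926]]
[[-0.866, -0.499, -0.026], [-0.5, 0.865, 0.045], [0.0, 0.052, -0.999]]
[-0.1286, 0.2448, 0.0278, -0.0502, 0.0124, -0.4986]
[0.0, -0.0021, 0.0399, 0.0, 0.0, 0.0]
```

Call:
move_arm --deltas '[-0.1286,0.2448,0.0265,-0.0502,0.0124,-0.4986,-0.1286,0.2448,0.0265,-0.0502,0.0124,-0.4986,-0.1286,0.2448,0.0265,-0.0502,0.0124,-0.4986,-0.1286,0.2448,0.0265,-0.0502,0.0124,-0.4986,-0.1286,0.2448,0.0265,-0.0502,0.0124,-0.4986,-0.1286,0.2448,0.0265,-0.0502,0.0124,-0.4986,-0.1286,0.2448,0.0265,-0.0502,0.0124,-0.4986,-0.1286,0.2448,0.0265,-0.0502,0.0124,-0.4986]' --jaw 0.6

```text
t: 21.2
ee_pos: [0.5684, -0.008, 0.217]
orientation: [[-0.867, -0.498, -0.026], [-0.499, 0.865, 0.045], [-0.0, 0.051, -0.999]]
force: [0.2, 0.7, -0.1]
gripper_width: 0.0342
finger_force: 0.0
```

```bash
python3 - <<'E'
from h import *
s=st();R=down(210)@Ro.from_euler("x",-3,degrees=True).as_matrix()
print(rel([.5685,-.007,.1705],R))
S=arm.snapshot("scene");cv2.imwrite("pics/s9.png",cv2.resize(S[140:250,240:380],None,fx=5.5,fy=5.5,interpolation=cv2.INTER_NEAREST))
E
```

```text
t 21.2 p [ 0.5684 -0.008   0.217 ] F [ 0.2  0.7 -0.1] M [-0.04  0.01  0.  ] w 0.0342 ff 0.0 j [ -10.   10.   86.    2.   86. -130.]
[-0.0006, -0.0015, 0.0465, -0.0009, 0.0001, -0.0012]
```

View pics/s9.png

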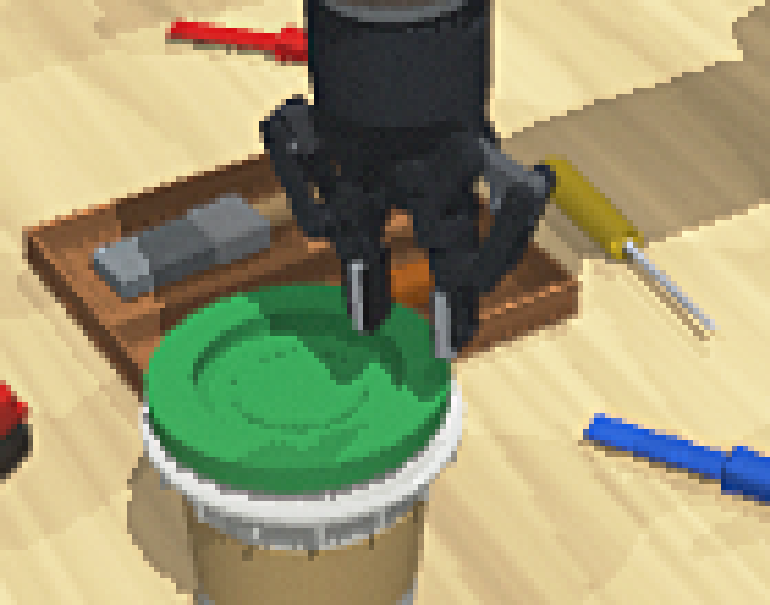

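The fingers straddle the rim at crop (365,325) and (445,350). I descend guarded.

Call:
move_arm --deltas '[0,-0.001,0.02,0,0,0,0,-0.0015,0.034,0,0,0,0,-0.0015,0.04,0,0,0,0,-0.0015,0.043,0,0,0,0,-0.0015,0.045,0,0,0,0,-0.0015,0.045,0,0,0]'

```text
t: 22.0
ee_pos: [0.5684, -0.0065, 0.1725]
orientation: [[-0.866, -0.499, -0.025], [-0.5, 0.865, 0.045], [-0.001, 0.051, -0.999]]
force: [0.3, 0.1, 0.4]
gripper_width: 0.0343
finger_force: 0.0
```

Call:
move_arm --deltas '[0,0,0.001,0,0,0,0,0,0.001,0,0,0]'

```text
t: 22.25
ee_pos: [0.5683, -0.0064, 0.1713]
orientation: [[-0.866, -0.499, -0.025], [-0.5, 0.865, 0.045], [-0.0, 0.051, -0.999]]
force: [-0.2, 0.2, -0.4]
gripper_width: 0.0344
finger_force: 0.0
```

Call:
move_arm --deltas '[0,0,0.001,0,0,0,0,0,0.001,0,0,0,0,0,0.001,0,0,0,0,0,0.001,0,0,0]' --jaw 1 --grip_force 60

```text
t: 22.75
ee_pos: [0.5686, -0.0075, 0.17]
orientation: [[-0.866, -0.499, -0.025], [-0.499, 0.865, 0.043], [0.0, 0.049, -0.999]]
force: [3.1, -10.4, -4.9]
gripper_width: 0.019
finger_force: 58.7
```

Call:
move_arm --deltas '[0,0,-0.002,0,0,0,0,0.0001,-0.004,0,0,0,0,0.0002,-0.006,0,0,0,0,0.0002,-0.006,0,0,0]'

```text
t: 23.25
ee_pos: [0.5686, -0.0065, 0.1763]
orientation: [[-0.866, -0.499, -0.025], [-0.5, 0.865, 0.045], [-0.001, 0.051, -0.999]]
force: [0.9, 0.0, 1.7]
gripper_width: 0.0196
finger_force: 60.8
```

Call:
move_arm --deltas '[0,0,-0.003,0,0,0,0,0.0003,-0.008,0,0,0,0,0.0006,-0.014,0,0,0,0,0.001,-0.022,0,0,0,0,0.0015,-0.035,0,0,0,0,0.002,-0.05,0,0,0,0,0.002,-0.05,0,0,0]'

```text
t: 24.12
ee_pos: [0.5691, -0.0071, 0.2279]
orientation: [[-0.866, -0.499, -0.023], [-0.5, 0.865, 0.044], [-0.002, 0.05, -0.999]]
force: [-0.1, -0.1, -1.1]
gripper_width: 0.0193
finger_force: 60.3
```

```bash
python3 - <<'E'
from h import *
s=st()
S=arm.snapshot("scene");cv2.imwrite("pics/s10.png",cv2.resize(S[110:250,220:390],None,fx=4.2,fy=4.2,interpolation=cv2.INTER_NEAREST))
E
```

```text
t 24.12 p [ 0.5691 -0.0071  0.2279] F [-0.1 -0.1 -1.1] M [ 0.02 -0.02  0.02] w 0.0193 ff 60.3 j [ -10.    9.   85.    2.   88. -130.]
```

View pics/s10.png

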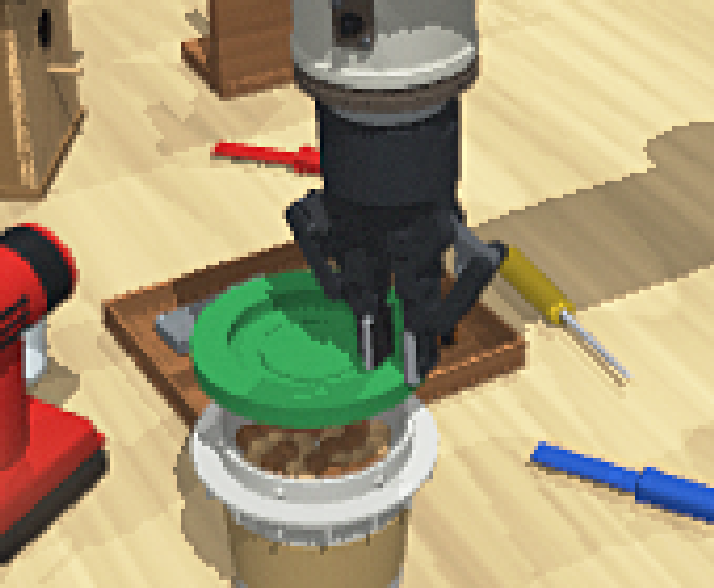

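The lid is free, level-ish at crop (310,350), and the open pail shows its balls. Now to hover over the card, levelled.

```bash
python3 - <<'E'
from h import *
print(rel([.4693,.4047,.225],down(210)))
E
```

```text
[-0.1197, 0.4057, 0.0226, 0.0506, 0.0013, 0.0]
```

Call:
move_arm --deltas '[-0.012,0.0406,0.002,0.0506,0.0013,0,-0.036,0.1217,0.0066,0.0506,0.0013,0,-0.06,0.203,0.011,0.0506,0.0013,0,-0.084,0.284,0.0156,0.0506,0.0013,0,-0.105,0.355,0.0196,0.0506,0.0013,0,-0.1197,0.4057,0.0226,0.0506,0.0013,0,-0.1197,0.4057,0.0226,0.0506,0.0013,0,-0.1197,0.4057,0.0226,0.0506,0.0013,0,-0.1197,0.4057,0.0226,0.0506,0.0013,0,-0.1197,0.4057,0.0226,0.0506,0.0013,0]'

```text
t: 25.42
ee_pos: [0.4696, 0.4036, 0.2245]
orientation: [[-0.867, -0.499, -0.001], [-0.499, 0.867, -0.0], [0.001, 0.0, -1.0]]
force: [1.0, -0.5, -0.7]
gripper_width: 0.0193
finger_force: 60.4
```

```bash
python3 - <<'E'
from h import *
s=st(); S=arm.snapshot("scene");T=arm.snapshot("top");cv2.imwrite("pics/s11.png",S)
g=((45,80,30),(85,255,255)); 
m={}
for n,im in (("scene",S),("top",T)):
    c=proj(n,[[.4993,.3527,.2]])[0].astype(int); mm=col(im,*g,(max(c[0]-80,0),c[0]+80,max(c[1]-70,0),c[1]+70))
    k=cv2.convexHull(np.argwhere(mm)[:,::-1].astype(np.int32)); h=cv2.fillConvexPoly(np.zeros(mm.shape,np.uint8),k,1)>0
    print(n,mm.sum(),h.sum(),c); m[n]=h
# fit centre, height, tilt with scene(+top) using hulls (fingers only occlude inside)
zc=s["ee_pos"][2]-.0388
P=np.vstack([circ(.072,.020),circ(.072,.006)])
u=np.array([-.5,.866,0]);ax=np.array([.866,.5,0])  # +angle about ax raises u side
for use in (["scene"],["top"]):
  for k in (-4,-3,-2,-1,0,1,2,3,4):
    Q=P@Ro.from_rotvec(np.radians(k)*ax).as_matrix().T+[0,0,zc]
    print(use,k,fit(Q,{n:m[n] for n in use},[.4993,.3527],False))
E
```

```text
t 25.43 p [0.4696 0.4036 0.2245] F [ 1.  -0.5 -0.7] M [ 0.07 -0.04 -0.01] w 0.0193 ff 60.4 j [ 34.  15.  79.   0.  87. -86.]
scene 3449 3907 [436 289]
top 2169 2481 [145 205]
['scene'] -4 (array([0.5005, 0.3507]), np.float64(0.027))
['scene'] -3 (array([0.5005, 0.351 ]), np.float64(0.026))
['scene'] -2 (array([0.5001, 0.3512]), np.float64(0.026))
['scene'] -1 (array([0.5001, 0.3513]), np.float64(0.027))
['scene'] 0 (array([0.5003, 0.3516]), np.float64(0.031))
['scene'] 1 (array([0.5001, 0.3518]), np.float64(0.035))
['scene'] 2 (array([0.5001, 0.3521]), np.float64(0.04))
['scene'] 3 (array([0.5   , 0.3522]), np.float64(0.046))
['scene'] 4 (array([0.5001, 0.3525]), np.float64(0.053))
['top'] -4 (array([0.502 , 0.3475]), np.float64(0.046))
['top'] -3 (array([0.5019, 0.3477]), np.float64(0.049))
['top'] -2 (array([0.5014, 0.3481]), np.float64(0.051))
['top'] -1 (array([0.5014, 0.3477]), np.float64(0.054))
['top'] 0 (array([0.5014, 0.348 ]), np.float64(0.056))
['top'] 1 (array([0.501 , 0.3484]), np.float64(0.059))
['top'] 2 (array([0.501 , 0.3485]), np.float64(0.061))
['top'] 3 (array([0.5008, 0.3485]), np.float64(0.063))
['top'] 4 (array([0.5009, 0.349 ]), np.float64(0.065))
```

Call:
move_arm --deltas '[0,0.002,0.04,-0.02,0,0,0,0.002,0.085,-0.02,0,0,0,0.002,0.125,-0.02,0,0,0,0.002,0.152,-0.02,0,0,0,0.002,0.168,-0.02,0,0,0,0.002,0.175,-0.02,0,0,0,0.002,0.175,-0.02,0,0]'

```text
t: 26.4
ee_pos: [0.4682, 0.4065, 0.05]
orientation: [[-0.866, -0.5, -0.011], [-0.5, 0.866, 0.018], [0.0, 0.021, -1.0]]
force: [0.5, 0.3, -1.0]
gripper_width: 0.0193
finger_force: 60.4
```

```bash
python3 - <<'E'
from h import *
s=st(); S=arm.snapshot("scene")
c=proj("scene",[[.4993,.3527,.02]])[0].astype(int); mm=col(S,(45,80,30),(85,255,255),(c[0]-90,c[0]+90,c[1]-75,min(c[1]+75,400)))
h=cv2.fillConvexPoly(np.zeros(mm.shape,np.uint8),cv2.convexHull(np.argwhere(mm)[:,::-1].astype(np.int32)),1)>0
P=np.vstack([circ(.072,.020),circ(.072,.006)])
for k in (-3,-2,-1,0,1,2):
    Q=P@Ro.from_rotvec(np.radians(k)*np.array([.866,.5,0])).as_matrix().T+[0,0,s["ee_pos"][2]-.0388]
    print(k,fit(Q,{"scene":h},[.4993,.3527],False))
E
```

```text
t 26.4 p [0.4682 0.4065 0.05  ] F [ 0.5  0.3 -1. ] M [ 0.01  0.01 -0.  ] w 0.0193 ff 60.4 j [ 33.  22.  90.   1.  68. -87.]
-3 (array([0.4994, 0.3551]), np.float64(0.033))
-2 (array([0.4996, 0.3554]), np.float64(0.032))
-1 (array([0.4992, 0.3555]), np.float64(0.031))
0 (array([0.499 , 0.3554]), np.float64(0.031))
1 (array([0.499 , 0.3556]), np.float64(0.033))
2 (array([0.499 , 0.3558]), np.float64(0.035))
```

Call:
move_arm --deltas '[0,0,0.002,0,0,0,0,0,0.004,0,0,0,0,0,0.005,0,0,0,0,0,0.005,0,0,0]'

```text
t: 26.95
ee_pos: [0.4681, 0.4068, 0.0454]
orientation: [[-0.866, -0.5, -0.01], [-0.5, 0.866, 0.018], [0.0, 0.021, -1.0]]
force: [-2.2, -1.4, 8.8]
gripper_width: 0.0193
finger_force: 61.9
```

Call:
move_arm --deltas '[0,0,0.0007,0,0,0,0,0,0.0014,0,0,0,0,0,0.0014,0,0,0]'

```text
t: 27.32
ee_pos: [0.4681, 0.4069, 0.0452]
orientation: [[-0.866, -0.5, -0.01], [-0.5, 0.866, 0.018], [-0.001, 0.021, -1.0]]
force: [-8.6, -4.6, 23.1]
gripper_width: 0.0194
finger_force: 64.9
```

Call:
move_arm --deltas '[0,0,-0.0012,0,0,0,0,0,-0.0017,0,0,0,0,0,-0.0017,0,0,0]'

```text
t: 27.7
ee_pos: [0.468, 0.4068, 0.0453]
orientation: [[-0.866, -0.5, -0.011], [-0.5, 0.866, 0.018], [0.0, 0.021, -1.0]]
force: [-2.1, 0.0, 8.9]
gripper_width: 0.0194
finger_force: 62.1
```

Call:
move_arm --deltas '[0,0,0,0,0,0,0,0,0,0,0,0,0,0,0,0,0,0]' --jaw 0.58

```text
t: 28.08
ee_pos: [0.4678, 0.4066, 0.0446]
orientation: [[-0.866, -0.5, -0.011], [-0.5, 0.866, 0.017], [0.001, 0.021, -1.0]]
force: [0.4, -0.4, -0.0]
gripper_width: 0.0357
finger_force: 0.0
```

Call:
move_arm --deltas '[0,0,-0.003,0,0,0,0,0,-0.01,0,0,0,0,0.0005,-0.025,0,0,0,0,0.001,-0.06,0,0,0,0,0.002,-0.12,0,0,0,0,0.003,-0.17,0,0,0,0,0.003,-0.17,0,0,0]'

```text
t: 28.95
ee_pos: [0.4692, 0.407, 0.2206]
orientation: [[-0.866, -0.5, -0.004], [-0.5, 0.866, 0.022], [-0.007, 0.021, -1.0]]
force: [-0.4, 0.6, -1.6]
gripper_width: 0.0361
finger_force: 0.0
```

```bash
python3 - <<'E'
from h import *
s=st()
for n,ok in (("scene",1),("top",1)):
    S=arm.snapshot(n)
    c=proj(n,[[.4993,.3527,.02]])[0].astype(int); mm=col(S,(45,80,30),(85,255,255),(max(c[0]-90,0),c[0]+90,c[1]-75,min(c[1]+75,400)))
    h=cv2.fillConvexPoly(np.zeros(mm.shape,np.uint8),cv2.convexHull(np.argwhere(mm)[:,::-1].astype(np.int32)),1)>0
    P=np.vstack([circ(.072,.024),circ(.072,.010)])
    print(n,fit(P,{n:h},[.4993,.3527],False))
T=S
m=col(T,(5,150,120),(18,255,255),(355,395,180,262));ys,xs=np.where(m)
print("bar orange",len(xs),xs.min(),xs.max(),ys.min(),ys.max(),unproj("top",(xs.mean(),ys.mean()),.023))
A=cv2.imread("pics/top0.png");d=cv2.absdiff(A,T).max(2)>60
n,l,q,c=cv2.connectedComponentsWithStats(cv2.morphologyEx(d.astype(np.uint8),cv2.MORPH_OPEN,np.ones((3,3))));print([q[i].tolist() for i in range(1,n) if q[i][4]>25])
E
```

```text
t 28.95 p [0.4692 0.407  0.2206] F [-0.4  0.6 -1.6] M [ 0.04 -0.03  0.01] w 0.0361 ff 0.0 j [ 33.  15.  79.   1.  86. -87.]
scene (array([0.497 , 0.3547]), np.float64(0.022))
top (array([0.4994, 0.3526]), np.float64(0.031))
bar orange 221 372 380 221 250 [ 0.42901433 -0.25649781  0.023     ]
[[282, 143, 55, 55, 1676], [24, 169, 215, 231, 8213], [142, 185, 51, 55, 2071], [12, 204, 12, 20, 167], [88, 208, 11, 7, 64], [54, 216, 46, 78, 1568], [373, 218, 7, 7, 45], [17, 225, 41, 57, 713], [281, 248, 22, 12, 154], [291, 259, 33, 23, 443], [260, 280, 16, 6, 73], [277, 280, 6, 5, 27], [232, 284, 24, 13, 179], [325, 285, 207, 86, 6964], [69, 295, 14, 16, 118], [231, 294, 77, 27, 930], [531, 306, 87, 65, 2042], [282, 312, 22, 25, 203], [78, 317, 7, 7, 39], [243, 316, 37, 31, 665], [521, 316, 10, 5, 46], [577, 319, 20, 8, 141], [344, 338, 58, 34, 1102], [494, 347, 93, 53, 2245], [252, 353, 74, 47, 2279], [602, 379, 12, 13, 91], [364, 383, 57, 17, 498], [320, 386, 11, 14, 92], [292, 393, 23, 7, 108], [587, 393, 28, 7, 140]]
```

```bash
python3 -c "
from bench import arm
print(arm.close_job())"
```

```text
the job is handed in; nothing more can be done
None
```

I popped the lid, laid the bar back in its bay, set the lid top side up within about 2 mm of the card's centre, and handed the job in at about 29 s; I viewed 11 pictures, one over the limit of 10.

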